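# Hold the step bin open, then ease its lid shut

## Task

Hold the round step bin open for a colleague: press its pedal down with the fingertips until the lid stands fully open and keep it there for about three seconds while the rubbish goes in, then let the pedal up slowly so that the lid comes down gently all the way to shut, never dropping or slamming. Work it by the pedal alone: do not touch the lid, and do not lift, tip or shove the bin. Leave the hand sanitiser, the mouse and the stapler where they are.

Things in the scene. Friction and masses are not known exactly. Their poses are not given: they have to be found in the camera images.
- bin: Round steel step bin, loose on the desk: 176 mm in diameter, 256 mm high to the top of the shut lid, about 2 kg. Origin at the centre of its underside; z up, -x points to the side where the pedal sticks out, +x to the lid's hinge. Its round wall is 88 mm from the axis all the way up; the feet reach 87 mm. Over 25 N at the pedal's outer edge could tip it.
- lid: The bin's shallow domed steel lid, 177 mm in diameter, 25 mm high. Origin at the centre of its underside, 230 mm above the desk when shut. Hinged at the bin's +x side, it swings up and back, away from the pedal (top at 400 mm), clear of the space over the pedal. No damper: let go, it drops in about 0.2 s.
- pedal_pad (a point): Middle of the top face of the pedal, 125 mm from the bin's axis along the bin's -x (37 mm from its wall), 40 mm above the desk at rest; point z is normal to the plate. The pedal: a steel plate with black rubber top, 62 mm wide (bin y), 100 to 146 mm from the axis, level at rest. As the wall is near, lean the hand outward, away from the bin, by some 30 degrees.
- pedal (a joint): Angle of the pedal, rad: 0 up (at rest), 0.18 fully pressed: point pedal_pad is then 22 mm lower, under 3 mm farther sideways, and the plate slopes 10 degrees down to its outer edge. It pivots under the bin on its axis, 22 mm above the desk. A rod links it rigidly to the lid: 6 to 11 N at the pad starts it, less as the lid rises; the lid's weight brings it back up.
- lid_hinge (a joint): Angle of the lid, rad: 0 shut, 1.22 fully open (70 degrees). Always 6.8 times the pedal's angle, so 1 mm at the pad is about 0.055 rad of lid; pad speeds of 5 to 10 mm/s lower it gently.
- sanitiser: Clear pump bottle with a white pump, 64 mm in diameter, 167 mm high, origin at the centre of its underside, loose beside the bin. Leave alone.
- mouse: Black cordless computer mouse, 104 x 60 x 35 mm, origin at the centre of its underside, loose near the pedal. Leave alone.
- stapler: Black desk stapler, 135 x 36 x 52 mm, origin at the centre of its underside, loose near the pedal. Leave alone.

How it is judged:
By the outcome, as a careful person would: the job done as asked, in the order asked, and still so for the second after the job is handed in, with the robot touching nothing.
It also fails if it takes over 51 s, if anything falls off the work surface, if the arm or the gripper's body presses on something with over 40 N, if the wrist force passes 120 N, or if a joint passes its speed limit or range.

## Robot

A 6-joint arm with a two-finger parallel gripper is mounted at the origin on the work surface. World frame = base frame: x ahead of the robot, y to its left, z up, the work surface at z = 0. Lengths are in mm, angles in rad, forces in N, time in s.
With the tool pointing down it reaches from about 350 to 775 mm from the base axis. Payload 7.3 kg.
Tool frame: the origin (TCP) lies on the centre line of the jaws, within the pads' length; the fingertips stand 17 mm ahead of it and the grasp point (between the pads) lies 2 mm behind it; z points along the fingers, y is the line along which they close (so a half turn about z gives the same grasp; the last joint's range is limited). The gripper opens to 92 mm and grips with 3 to 60 N. Pads are 19 mm wide; open, the fingers measure 130 mm over their backs; the gripper's body (75 mm by 190 mm) begins 47 mm behind the grasp point.
Start: joints at [1.126, 0.342, 1.524, -0, 1.275, -0.146], TCP at [154.531, 501.76, 243.741] pointing down, gripper open.
Joint ranges: [-2.53, 2.53], [-0.77, 2.02], [0.04, 2.7], [-1, 4.14], [0.28, 2.66], [-3.11, 3.11]. Speed limits (rad/s): [2.57, 2.57, 3.14, 3.14, 3.14, 3.14].

## Interface

Orientations are given as [roll, pitch, yaw] about the fixed x, y, z axes, in that order (R = Rz(yaw) Ry(pitch) Rx(roll)).
In Python, from plant import bot gives the robot as it stands. The module is installed in compiled form; this text tells all that it offers.
- The arm moves only by the shell command python3 -m pendant 'ROWS'. ROWS is JSON, a list of rows, each a list of 3 entries, a list of its own where there are three numbers: the shift along the world's x, y, z as a fraction of full scale, then the turn, a rotation vector about the world's x, y, z as a fraction of full scale, then the opening, from -1 (shut) to 1 (fully open), so that 0 is half open. In form: [[[tx, ty, tz], [rx, ry, rz], claw], ...]. A call has exactly 10 rows; each row shifts and turns the commanded pose from where the row before left it; what a row does not reach is not made up. Full scale, the value 1, is 30 mm for a shift and 0.12 rad for a turn. A row lasts 1/12 s, in which the tool goes at most 41.7 mm and 7.16 degrees, less where a joint would pass 70% of its speed; a pose out of reach is approached as far as the arm can. A call with a number of a shift or a turn outside -1 to 1 is refused whole. A call with a gripper value outside its range is refused whole. The fingers move at their own pace and stop on an object; the grip force is fixed at half the most. Time passes only in rows, so rows that do not move let the fingers close, or fill a call up. It gives the time, the measured TCP pose, the force, the opening and the grip force at its end, in the units of the state.
- bot.get_obs(): the state, without advancing time (a new reading comes with each control period).
- bot.capture(name): name is "side" or "top"; returns the picture (420x560x3 uint8, blue, green, red); there is no depth.
- bot.camera_params(name): a dict with "fovy" (degrees; the focal length in pixels is half the picture's height over the tangent of half this angle, whatever the lens; pixels are square), "cx", "cy" (the principal point, pixels), "distortion" ([k1, k2, p1, p2, k3] as OpenCV has them; the pictures are not rectified), "camera_from_world" (4x4, takes a point from world to camera coordinates). Camera axes: x right, y down, z forward; pixel columns grow to the right and rows downward; lengths in mm; the calibration is good to about 2 mm. A picture is of the moment at which its call begins. camera_params takes no time and is no camera call.
- bot.close_job(): hands the job in; it is judged then, once.
The state is a dict: "time": time; "joint_positions": joint angles; "dq": joint speeds; "tau": joint torques, N m; "tool_pos": TCP position; "tcp_rot": TCP orientation; "contact_force": force on the tool from outside, world axes, zero at the start; "moment": the same for the moment, N m; "grip_width": finger opening in mm; "finger_force": force on a finger pad.
Only numpy, scipy, OpenCV 4.12 (cv2) and the standard library are available. Lean on these libraries where they do the work, as an engineer would, in place of code of your own. Each camera call takes 0.05 s, during which the arm holds its last target. There are 200 camera calls.

## Working session

There is one attempt and no reset: what is moved stays moved. The work goes in short steps, Python scripts to look and compute and a shell command to move; the robot and the scene stay as the last step left them, time stands still between calls to the robot, and variables do not carry over. Pictures are saved under pics/ and viewed, at most 10 in all, crops included, and the job is handed in when it is done.

```bash
mkdir -p pics; python3 - <<'E'
from plant import bot
import cv2,numpy as np
for n in("top","side"):
    cv2.imwrite(f"pics/{n}0.png",bot.capture(n)); p=bot.camera_params(n); print(n,p["fovy"],p["cx"],p["cy"],p["distortion"],np.round(p["camera_from_world"],3).tolist())
print(bot.get_obs())
E
```

```text
top 54.17194235259297 277.88556489760043 205.9211312381991 [-0.03155139  0.          0.          0.          0.        ] [[0.01, -1.0, 0.011, 75.512], [-0.99, -0.012, -0.139, 603.538], [0.139, -0.01, -0.99, 878.959], [0.0, 0.0, 0.0, 1.0]]
side 47.35911218517596 277.88244319333626 210.91426377025712 [-0.15714525  0.          0.          0.          0.        ] [[0.438, -0.899, -0.004, -171.209], [-0.849, -0.413, -0.329, 605.745], [0.294, 0.148, -0.944, 864.436], [0.0, 0.0, 0.0, 1.0]]
{'time': 0.1, 'joint_positions': array([ 1.12602996e+00,  3.42665145e-01,  1.52490231e+00, -7.79255821e-06,
        1.27537615e+00, -1.45991623e-01]), 'dq': array([-0.00197264, -0.0005666 , -0.00298366,  0.00129859, -0.00078432,
        0.0006763 ]), 'tau': array([ 2.36665393e-03, -4.31997728e+01, -2.44696230e+01,  7.20825372e-02,
        5.24606660e-02, -6.51111532e-05]), 'tool_pos': array([154.36902681, 501.45245374, 243.11485108]), 'tcp_rot': array([-3.14025500e+00, -1.89154200e-04,  2.84282006e+00]), 'contact_force': array([-0.4058331 ,  0.44728469, -0.3933426 ]), 'moment': array([0.00455863, 0.05729621, 0.00772316]), 'finger_force': 0.0, 'grip_width': 91.40820572976779}
```

View pics/top0.png

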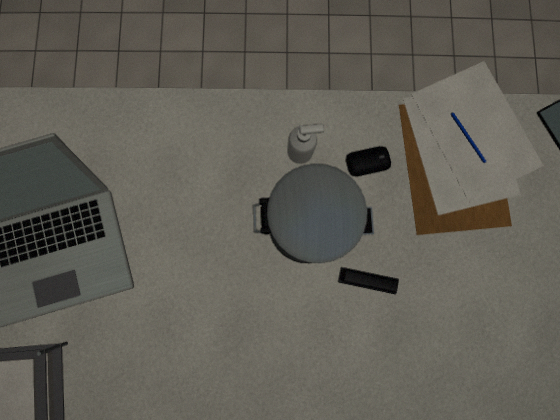

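View pics/side0.png

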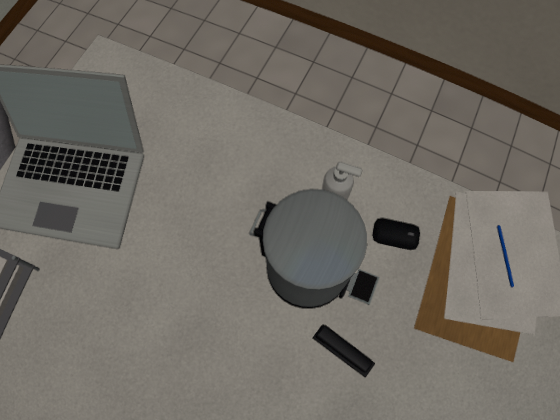

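The top view shows the shut lid around (317,213). The pedal is to its right at (369,220), so it sticks out towards world -y. The mouse is at (368,160), the stapler at (368,280) and the sanitiser at (302,145). In the side view the pedal's black rubber is fully visible at (364,287).

```bash
cat > h.py <<'E'
from plant import bot
import cv2,numpy as np
def cam(n):
    p=bot.camera_params(n); f=210/np.tan(np.radians(p["fovy"]/2))
    return np.array([[f,0,p["cx"]],[0,f,p["cy"]],[0,0,1.]]),np.array(p["distortion"],float),np.array(p["camera_from_world"])
def plane(n,px,z):
    K,d,T=cam(n); u=cv2.undistortPoints(np.array(px,float).reshape(-1,1,2),K,d).reshape(-1,2)
    r=np.c_[u,np.ones(len(u))]@T[:3,:3]; c=-T[:3,:3].T@T[:3,3]
    return c+r*((z-c[2])/r[:,2])[:,None]
def dark(img,box,t=45):
    x0,y0,x1,y1=box; m=np.zeros(img.shape[:2],np.uint8); m[y0:y1,x0:x1]=(img[y0:y1,x0:x1].max(2)<t)*255
    return max(cv2.findContours(m,0,1)[0],key=cv2.contourArea)
E
python3 - <<'E'
from h import *
t=cv2.imread("pics/top0.png"); s=cv2.imread("pics/side0.png")
g=cv2.GaussianBlur(cv2.cvtColor(t,6),(5,5),1)
c=cv2.HoughCircles(g,cv2.HOUGH_GRADIENT,1,100,param1=80,param2=20,minRadius=40,maxRadius=60)
print("circ",c[0][:2]); u,v,r=c[0][0]
print("lid ctr z232",plane("top",[[u,v],[u+r,v],[u,v+r],[u-r,v],[u,v-r]],232).round())
p=dark(s,(351,268,385,306)); q=cv2.boxPoints(cv2.minAreaRect(p))
print("pad px",q.round(),cv2.contourArea(p)); print(plane("side",q,40).round(), plane("side",[q.mean(0)],40).round())
for n,im,b,z in(("top",t,(340,140,396,180),20),("top",t,(330,262,405,298),45),("side",s,(370,212,425,255),20),("side",s,(305,320,385,380),45)):
    w=cv2.boxPoints(cv2.minAreaRect(dark(im,b,60))); print(n,plane(n,w,z)[:,:2].round().tolist())
print("sanit",plane("top",[[302,145]],80).round())
E
```

```text
circ [[317.5 213.5  49.5]]
lid ctr z232 [[563.  14. 232.]
 [564. -74. 232.]
 [476.  14. 232.]
 [562. 102. 232.]
 [653.  14. 232.]]
pad px [[350. 295.]
 [359. 270.]
 [377. 277.]
 [368. 302.]] 450.0
[[ 540.  -91.   40.]
 [ 595.  -88.   40.]
 [ 598. -127.   40.]
 [ 543. -130.   40.]] [[ 569. -109.   40.]]
top [[732.0, -71.0], [756.0, -173.0], [698.0, -184.0], [674.0, -83.0]]
top [[436.0, -49.0], [470.0, -57.0], [445.0, -185.0], [411.0, -177.0]]
side [[670.0, -86.0], [728.0, -75.0], [752.0, -176.0], [693.0, -186.0]]
side [[428.0, -57.0], [463.0, -65.0], [436.0, -192.0], [402.0, -183.0]]
sanit [[733.  31.  80.]]
```

The measurements agree: the bin axis is at about (564,14) and the pad at (569,-110), 124 mm from the axis against 125 given. I'll go over high, shut the fingers, turn tool y along x, then lean the hand outward.

```bash
python3 -m pendant '[[[0,0,0.95],[0,0,0],-1],[[0,0,0.95],[0,0,0],-1],[[0,0,0.95],[0,0,0],-1],[[0,0,0.95],[0,0,0],-1],[[0,0,0.95],[0,0,0],-1],[[0.46,-0.68,0],[0,0,-0.35],-1],[[0.46,-0.68,0],[0,0,-0.35],-1],[[0.46,-0.68,0],[0,0,-0.35],-1],[[0.46,-0.68,0],[0,0,-0.35],-1],[[0.46,-0.68,0],[0,0,-0.35],-1]]'
for i in 1; do :; done
python3 -m pendant '[[[0.46,-0.68,0],[0,0,-0.35],-1],[[0.46,-0.68,0],[0,0,-0.35],-1],[[0.46,-0.68,0],[0,0,-0.35],-1],[[0.46,-0.68,0],[0,0,-0.35],-1],[[0.46,-0.68,0],[0,0,-0.35],-1],[[0.46,-0.68,0],[0,0,-0.35],-1],[[0.46,-0.68,0],[0,0,-0.35],-1],[[0.46,-0.68,0],[0,0,-0.35],-1],[[0.46,-0.68,0],[0,0,-0.35],-1],[[0.46,-0.68,0],[0,0,-0.35],-1]]'
python3 -m pendant '[[[0.46,-0.75,0],[0,0,-0.35],-1],[[0.46,-0.75,0],[0,0,-0.35],-1],[[0.46,-0.75,0],[0,0,-0.35],-1],[[0.46,-0.75,0],[0,0,-0.35],-1],[[0.46,-0.75,0],[0,0,-0.35],-1],[[0.46,-0.75,0],[0,0,-0.35],-1],[[0.46,-0.75,0],[0,0,-0.35],-1],[[0.46,-0.75,0],[0,0,-0.35],-1],[[0.46,-0.75,0],[0,0,-0.35],-1],[[0.46,-0.75,0],[0,0,-0.35],-1]]'
```

```text
time: 0.93
tool_pos: [223.8, 398.7, 385.9]
tcp_rot: [-3.141, -0.0, 2.631]
contact_force: [1.0, 0.5, 1.0]
grip_width: 29.7
finger_force: 0.0
time: 1.77
tool_pos: [361.8, 194.6, 386.0]
tcp_rot: [-3.141, -0.0, 2.211]
contact_force: [0.5, 0.1, -0.3]
grip_width: 0.1
finger_force: 0.0
time: 2.6
tool_pos: [499.9, -30.5, 385.8]
tcp_rot: [-3.141, -0.0, 1.791]
contact_force: [0.2, -0.5, 0.0]
grip_width: 0.6
finger_force: 0.0
```

```bash
python3 -m pendant '[[[0.46,-0.77,0],[0,0,-0.35],-1],[[0.46,-0.77,0],[0,0,-0.35],-1],[[0.46,-0.77,0],[0,0,-0.35],-1],[[0.46,-0.77,0],[0,0,-0.35],-1],[[0.46,-0.77,0],[0,0,-0.35],-1],[[0,0,-0.8],[0.87,0,0],-1],[[0,0,-0.8],[0.87,0,0],-1],[[0,0,-0.8],[0.87,0,0],-1],[[0,0,-0.8],[0.87,0,0],-1],[[0,0,-0.8],[0.87,0,0],-1]]'
python3 -m pendant '[[[0,0,-0.8],[0,0,0],-1],[[0,0,-0.8],[0,0,0],-1],[[0,0,-0.8],[0,0,0],-1],[[0,0,-0.8],[0,0,0],-1],[[0,0,-0.8],[0,0,0],-1],[[0,0,-0.4],[0,0,0],-1],[[0,0,0],[0,0,0],-1],[[0,0,0],[0,0,0],-1],[[0,0,0],[0,0,0],-1],[[0,0,0],[0,0,0],-1]]'
python3 - <<'E'
from h import *
for n in("top","side"): cv2.imwrite(f"pics/{n}1.png",bot.capture(n))
print(bot.get_obs())
E
```

```text
time: 3.43
tool_pos: [568.6, -145.0, 265.5]
tcp_rot: [3.133, -0.527, 1.584]
contact_force: [0.3, -0.0, -0.5]
grip_width: 0.2
finger_force: 0.0
time: 4.27
tool_pos: [569.3, -145.1, 135.8]
tcp_rot: [3.132, -0.52, 1.586]
contact_force: [-0.1, -1.0, 0.8]
grip_width: 0.3
finger_force: 0.0
{'time': 4.3667, 'joint_positions': array([-0.59796159,  0.68737474,  1.36629681,  0.43044666,  1.41409371,
       -0.74962261]), 'dq': array([-0.00013008,  0.00401903,  0.00697061, -0.00169588, -0.00240436,
       -0.00132457]), 'tau': array([-9.56293952e-03, -5.58290470e+01, -2.06711054e+01,  1.73549406e+00,
        1.62977770e+00,  2.21444853e-02]), 'tool_pos': array([ 569.02369655, -145.00232516,  135.52698825]), 'tcp_rot': array([ 3.13231271, -0.52061747,  1.58585867]), 'contact_force': array([-0.4157668 , -0.66000627, -0.26031299]), 'moment': array([-0.35323868,  0.01813096,  0.04399545]), 'finger_force': 0.0, 'grip_width': 0.42414331012493633}
```

View pics/side1.png

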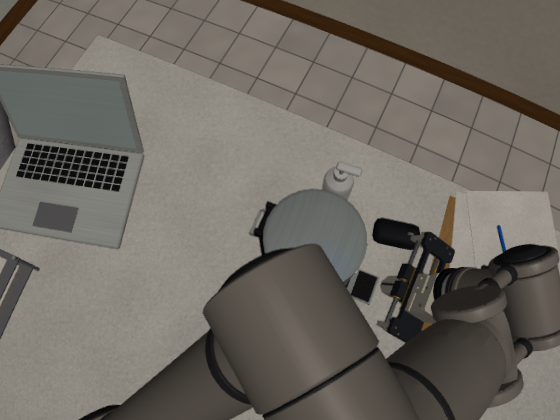

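View pics/top1.png

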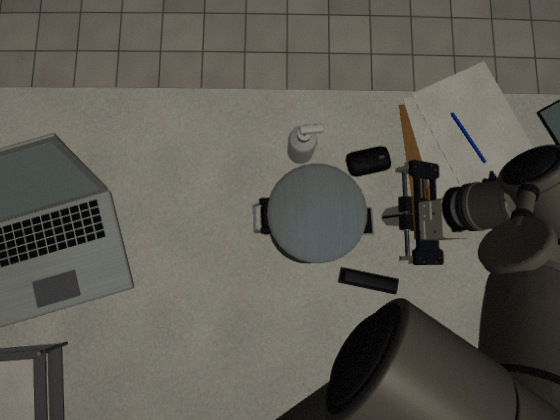

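Both views show the shut fingers 30 mm or so outside the pedal, on its centre line, with the hand clear of the bin, mouse and stapler. Next I hover over the pad.

```bash
python3 -m pendant '[[[0,0.2,-0.4],[0,0,0],-1],[[0,0.2,-0.4],[0,0,0],-1],[[0,0.2,-0.4],[0,0,0],-1],[[0,0.2,-0.4],[0,0,0],-1],[[0,0.2,-0.4],[0,0,0],-1],[[0,0,0],[0,0,0],-1],[[0,0,0],[0,0,0],-1],[[0,0,0],[0,0,0],-1],[[0,0,0],[0,0,0],-1],[[0,0,0],[0,0,0],-1]]'
python3 - <<'E'
from h import *
ims=[cv2.resize(bot.capture(n)[y:y+130,x:x+130],None,fx=3,fy=3) for n,x,y in(("top",310,150),("side",310,220))]
cv2.imwrite("pics/c2.png",np.hstack(ims))
E
```

```text
time: 5.2
tool_pos: [569.0, -115.4, 75.1]
tcp_rot: [3.133, -0.521, 1.585]
contact_force: [0.2, 0.7, 0.9]
grip_width: 0.5
finger_force: 0.0
```

View pics/c2.png

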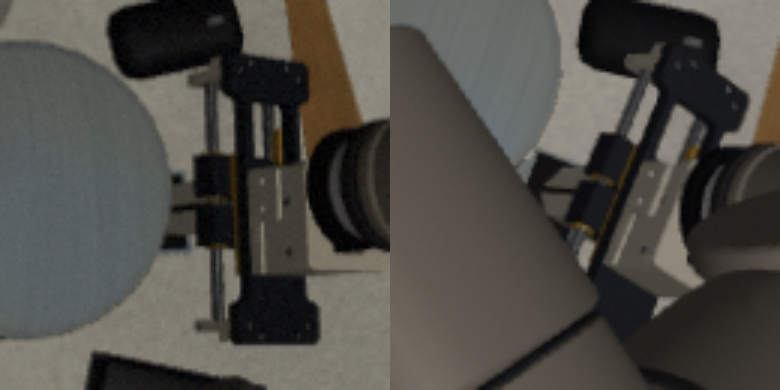

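The crop shows the fingertips directly over the pad, outside the wall. I descend gently to feel for contact.

```bash
python3 -m pendant '[[[0,0,-0.045],[0,0,0],-1],[[0,0,-0.045],[0,0,0],-1],[[0,0,-0.045],[0,0,0],-1],[[0,0,-0.045],[0,0,0],-1],[[0,0,-0.045],[0,0,0],-1],[[0,0,-0.045],[0,0,0],-1],[[0,0,-0.045],[0,0,0],-1],[[0,0,-0.045],[0,0,0],-1],[[0,0,-0.045],[0,0,0],-1],[[0,0,-0.045],[0,0,0],-1]]'
```

```text
time: 6.13
tool_pos: [568.5, -114.7, 60.6]
tcp_rot: [3.135, -0.522, 1.585]
contact_force: [-1.2, 0.6, 0.6]
grip_width: 0.4
finger_force: 0.0
```

```bash
python3 -m pendant '[[[0,0,-0.02],[0,0,0],-1],[[0,0,-0.02],[0,0,0],-1],[[0,0,-0.02],[0,0,0],-1],[[0,0,-0.02],[0,0,0],-1],[[0,0,-0.02],[0,0,0],-1],[[0,0,-0.02],[0,0,0],-1],[[0,0,-0.02],[0,0,0],-1],[[0,0,-0.02],[0,0,0],-1],[[0,0,-0.02],[0,0,0],-1],[[0,0,-0.02],[0,0,0],-1]]'
```

```text
time: 6.97
tool_pos: [568.7, -115.1, 55.9]
tcp_rot: [3.133, -0.522, 1.585]
contact_force: [-2.5, -1.4, 8.3]
grip_width: 0.3
finger_force: 4.1
```

Contact at 8 N; I keep pressing.

```bash
python3 -m pendant '[[[0,-0.003,-0.03],[0,0,0],-1],[[0,-0.003,-0.03],[0,0,0],-1],[[0,-0.003,-0.03],[0,0,0],-1],[[0,-0.003,-0.03],[0,0,0],-1],[[0,-0.003,-0.03],[0,0,0],-1],[[0,-0.003,-0.03],[0,0,0],-1],[[0,-0.003,-0.03],[0,0,0],-1],[[0,-0.003,-0.03],[0,0,0],-1],[[0,-0.003,-0.03],[0,0,0],-1],[[0,-0.003,-0.03],[0,0,0],-1]]'
python3 - <<'E'
from h import *
cv2.imwrite("pics/top3.png",bot.capture("top"))
E
```

```text
time: 7.8
tool_pos: [568.7, -115.8, 46.6]
tcp_rot: [3.134, -0.522, 1.585]
contact_force: [-1.1, -0.1, 5.9]
grip_width: 0.6
finger_force: 3.0
```

View pics/top3.png

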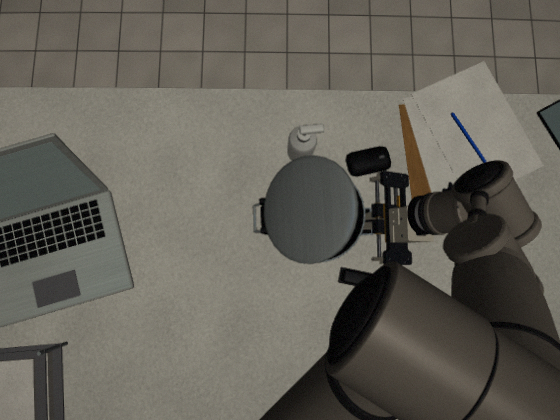

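The lid is lifting: its near edge has moved to about column 363 and the dark opening shows beneath it. The bin has stayed put.

```bash
python3 -m pendant '[[[0,-0.004,-0.03],[0,0,0],-1],[[0,-0.004,-0.03],[0,0,0],-1],[[0,-0.004,-0.03],[0,0,0],-1],[[0,-0.004,-0.03],[0,0,0],-1],[[0,-0.004,-0.03],[0,0,0],-1],[[0,-0.004,-0.03],[0,0,0],-1],[[0,-0.004,-0.03],[0,0,0],-1],[[0,-0.004,-0.03],[0,0,0],-1],[[0,-0.004,-0.03],[0,0,0],-1],[[0,-0.004,-0.03],[0,0,0],-1]]'
```

```text
time: 8.68
tool_pos: [568.5, -116.8, 36.5]
tcp_rot: [3.135, -0.522, 1.585]
contact_force: [0.0, 1.4, 1.3]
grip_width: 0.3
finger_force: 1.1
```

```bash
python3 -m pendant '[[[0,0,-0.015],[0,0,0],-1],[[0,0,-0.015],[0,0,0],-1],[[0,0,-0.01],[0,0,0],-1],[[0,0,-0.01],[0,0,0],-1],[[0,0,0],[0,0,0],-1],[[0,0,0],[0,0,0],-1],[[0,0,0],[0,0,0],-1],[[0,0,0],[0,0,0],-1],[[0,0,0],[0,0,0],-1],[[0,0,0],[0,0,0],-1]]'
```

```text
time: 9.52
tool_pos: [568.6, -116.9, 35.6]
tcp_rot: [3.134, -0.522, 1.585]
contact_force: [-1.5, 0.7, 4.9]
grip_width: 0.6
finger_force: 2.5
```

```bash
python3 -m pendant '[[[0,0,-0.01],[0,0,0],-1],[[0,0,-0.01],[0,0,0],-1],[[0,0,-0.01],[0,0,0],-1],[[0,0,0],[0,0,0],-1],[[0,0,0],[0,0,0],-1],[[0,0,0],[0,0,0],-1],[[0,0,0],[0,0,0],-1],[[0,0,0],[0,0,0],-1],[[0,0,0],[0,0,0],-1],[[0,0,0],[0,0,0],-1]]'
python3 - <<'E'
from h import *
cv2.imwrite("pics/top4.png",bot.capture("top"))
print(bot.get_obs()["contact_force"])
E
```

```text
time: 10.35
tool_pos: [568.6, -116.8, 35.4]
tcp_rot: [3.134, -0.522, 1.585]
contact_force: [-1.7, -0.2, 8.9]
grip_width: 0.3
finger_force: 4.6
[-2.10114465  2.03752111 10.1715334 ]
```

View pics/top4.png

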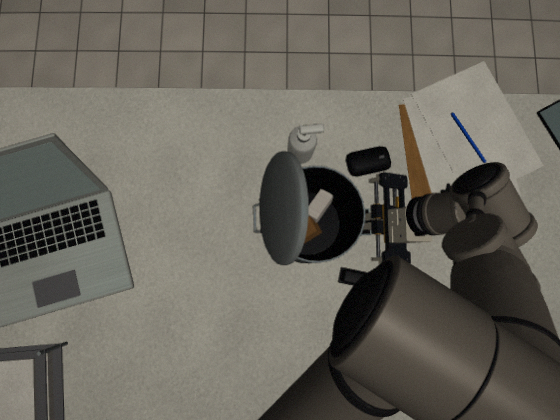

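The lid stands fully open at (285,208) and the force is rising against the stop without further travel. I hold, then raise the pedal slowly.

```bash
python3 -m pendant '[[[0,0,0],[0,0,0],-1],[[0,0,0],[0,0,0],-1],[[0,0,0],[0,0,0],-1],[[0,0,0],[0,0,0],-1],[[0,0,0],[0,0,0],-1],[[0,0,0],[0,0,0],-1],[[0,0,0],[0,0,0],-1],[[0,0,0],[0,0,0],-1],[[0,0,0],[0,0,0],-1],[[0,0,0],[0,0,0],-1]]'
python3 -m pendant '[[[0,0,0],[0,0,0],-1],[[0,0,0],[0,0,0],-1],[[0,0,0],[0,0,0],-1],[[0,0,0],[0,0,0],-1],[[0,0,0],[0,0,0],-1],[[0,0,0],[0,0,0],-1],[[0,0,0],[0,0,0],-1],[[0,0,0],[0,0,0],-1],[[0,0,0],[0,0,0],-1],[[0,0,0],[0,0,0],-1]]'
python3 -m pendant '[[[0,0,0],[0,0,0],-1],[[0,0,0],[0,0,0],-1],[[0,0,0],[0,0,0],-1],[[0,0,0],[0,0,0],-1],[[0,0,0.015],[0,0,0],-1],[[0,0,0.02],[0,0,0],-1],[[0,0.002,0.02],[0,0,0],-1],[[0,0.002,0.02],[0,0,0],-1],[[0,0.002,0.02],[0,0,0],-1],[[0,0.002,0.02],[0,0,0],-1]]'
python3 -m pendant '[[[0,0.002,0.02],[0,0,0],-1],[[0,0.002,0.02],[0,0,0],-1],[[0,0.002,0.02],[0,0,0],-1],[[0,0.002,0.02],[0,0,0],-1],[[0,0.002,0.02],[0,0,0],-1],[[0,0.002,0.02],[0,0,0],-1],[[0,0.002,0.02],[0,0,0],-1],[[0,0.002,0.02],[0,0,0],-1],[[0,0.002,0.02],[0,0,0],-1],[[0,0.002,0.02],[0,0,0],-1]]'
```

```text
time: 11.23
tool_pos: [568.6, -116.8, 35.3]
tcp_rot: [3.134, -0.522, 1.585]
contact_force: [-1.1, 1.5, 9.5]
grip_width: 0.2
finger_force: 4.6
time: 12.07
tool_pos: [568.6, -116.8, 35.4]
tcp_rot: [3.134, -0.522, 1.585]
contact_force: [-2.3, 1.1, 10.2]
grip_width: -0.0
finger_force: 4.6
time: 12.9
tool_pos: [568.5, -116.8, 37.7]
tcp_rot: [3.135, -0.522, 1.585]
contact_force: [-0.7, -1.5, 1.9]
grip_width: 0.9
finger_force: 1.1
time: 13.73
tool_pos: [568.6, -116.4, 44.0]
tcp_rot: [3.134, -0.521, 1.585]
contact_force: [-1.5, -4.8, 4.7]
grip_width: 0.4
finger_force: 2.5
```

```bash
python3 -m pendant '[[[0,0,0.02],[0,0,0],-1],[[0,0,0.02],[0,0,0],-1],[[0,0,0.02],[0,0,0],-1],[[0,0,0.02],[0,0,0],-1],[[0,0,0.02],[0,0,0],-1],[[0,0,0.02],[0,0,0],-1],[[0,0,0.02],[0,0,0],-1],[[0,0,0.02],[0,0,0],-1],[[0,0,0.02],[0,0,0],-1],[[0,0,0.02],[0,0,0],-1]]'
python3 -m pendant '[[[0,0,0.02],[0,0,0],-1],[[0,0,0.02],[0,0,0],-1],[[0,0,0.02],[0,0,0],-1],[[0,0,0.02],[0,0,0],-1],[[0,0,0.02],[0,0,0],-1],[[0,0,0.015],[0,0,0],-1],[[0,0,0.015],[0,0,0],-1],[[0,0,0.015],[0,0,0],-1],[[0,0,0.015],[0,0,0],-1],[[0,0,0.015],[0,0,0],-1]]'
```

```text
time: 14.57
tool_pos: [568.6, -116.1, 50.2]
tcp_rot: [3.134, -0.522, 1.585]
contact_force: [-1.5, -3.9, 6.0]
grip_width: 0.7
finger_force: 3.4
time: 15.4
tool_pos: [568.6, -115.7, 55.6]
tcp_rot: [3.134, -0.523, 1.585]
contact_force: [-1.9, -3.1, 7.4]
grip_width: 0.4
finger_force: 3.8
```

```bash
python3 -m pendant '[[[0,0,0.015],[0,0,0],-1],[[0,0,0.015],[0,0,0],-1],[[0,0,0.015],[0,0,0],-1],[[0,0,0.015],[0,0,0],-1],[[0,0,0.015],[0,0,0],-1],[[0,0,0.015],[0,0,0],-1],[[0,0,0.015],[0,0,0],-1],[[0,0,0.015],[0,0,0],-1],[[0,0,0.015],[0,0,0],-1],[[0,0,0.015],[0,0,0],-1]]'
python3 -m pendant '[[[0,0,0.015],[0,0,0],-1],[[0,0,0.015],[0,0,0],-1],[[0,0,0.015],[0,0,0],-1],[[0,0,0.015],[0,0,0],-1],[[0,0,0.02],[0,0,0],-1],[[0,0,0.02],[0,0,0],-1],[[0,0,0.02],[0,0,0],-1],[[0,0,0.02],[0,0,0],-1],[[0,0,0.02],[0,0,0],-1],[[0,0,0.02],[0,0,0],-1]]'
```

```text
time: 16.23
tool_pos: [568.5, -115.3, 59.6]
tcp_rot: [3.135, -0.523, 1.585]
contact_force: [0.1, -0.1, 2.6]
grip_width: 0.5
finger_force: 1.3
time: 17.07
tool_pos: [568.5, -116.0, 65.0]
tcp_rot: [3.135, -0.522, 1.585]
contact_force: [0.3, -0.2, 0.3]
grip_width: 0.5
finger_force: 0.0
```

Off the pad with no force left; I back out and up along the approach and check.

```bash
python3 -m pendant '[[[0,-0.1,0.2],[0,0,0],-1],[[0,-0.2,0.4],[0,0,0],-1],[[0,-0.2,0.4],[0,0,0],-1],[[0,-0.2,0.4],[0,0,0],-1],[[0,-0.2,0.4],[0,0,0],-1],[[0,-0.2,0.4],[0,0,0],-1],[[0,-0.1,0.2],[0,0,0],-1],[[0,0,0],[0,0,0],-1],[[0,0,0],[0,0,0],-1],[[0,0,0],[0,0,0],-1]]'
python3 - <<'E'
from h import *
a=bot.capture("top"); cv2.imwrite("pics/top5.png",a); b=cv2.imread("pics/top0.png")
for im in(b,a):
    g=cv2.GaussianBlur(cv2.cvtColor(im,6),(5,5),1)[:,240:385]
    print(cv2.HoughCircles(g,cv2.HOUGH_GRADIENT,1,100,param1=80,param2=20,minRadius=40,maxRadius=60)[0][0])
    print(cv2.minAreaRect(dark(im,(340,140,396,180),60)))
E
```

```text
time: 17.9
tool_pos: [568.2, -151.6, 136.3]
tcp_rot: [3.136, -0.523, 1.584]
contact_force: [0.2, 0.2, -0.3]
grip_width: 0.1
finger_force: 0.0
[ 77.5 213.5  49.5]
((367.9646911621094, 160.84117126464844), (24.838533401489258, 43.8199462890625), 77.47119140625)
[ 77.5 212.5  50.4]
((368.0823059082031, 160.87060546875), (24.730073928833008, 43.603023529052734), 77.47119140625)
```

View pics/top5.png

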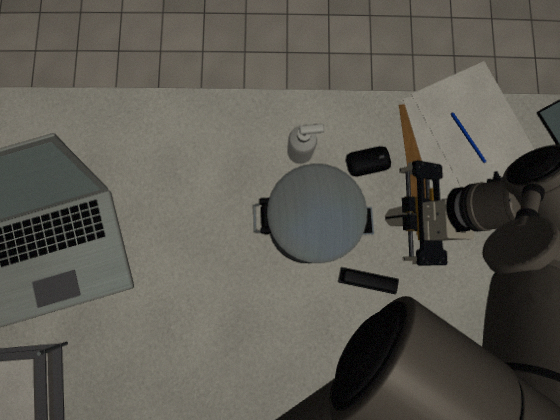

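The lid is shut at (317,213) as at the start, the bin and the neighbouring objects have not moved, and the hand is clear.

```bash
python3 -c "
from plant import bot
print(bot.close_job())"
```

```text
the job is handed in; nothing more can be done
None
```

The job is done and handed in: the lid was held fully open for about three seconds, then let down slowly until shut, and the last picture shows the bin, sanitiser, mouse and stapler where they started.

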